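Rattle through the wash-bin flap

ROBOT

A 6-joint arm with a two-finger parallel gripper is mounted at the origin on the work surface. World frame = base frame: x ahead of the robot, y to its left, z up, the work surface at z = 0. Lengths are in m, angles in rad, forces in N, time in s.
With the tool pointing down it reaches from about 0.3 to 0.85 m from the base axis. Payload 4.2 kg.
Tool frame: the origin (TCP) lies midway between the tips of the shut fingers; the grasp point (between the pads) lies 19 mm behind it; z points along the fingers, x is the direction in which the jaws open and shut, and the axes are right-handed (so a half turn about z gives the same grasp; the last joint's range is limited). The gripper opens to 91 mm and grips with 3 to 60 N. Pads are 32 mm wide; open, the fingers measure 118 mm over their backs; the gripper's body (76 mm by 178 mm) begins 60 mm behind the grasp point.
Start: joints at [-1.173, 0.32, 1.565, -0, 1.257, -0.02], TCP at [0.233, -0.526, 0.214] pointing down, gripper open.
Joint ranges: [-3.11, 3.11], [-0.84, 2.01], [0.21, 2.61], [-1.34, 4.49], [0.05, 2.63], [-2.56, 2.56]. Speed limits (rad/s): [2.57, 2.57, 3.14, 3.14, 3.14, 3.14].

INTERFACE

Orientations are given as a unit quaternion [w, x, y, z].
In Python, from bench import ctrl gives the robot as it stands.
- The arm moves only by the tool arm_command, never from a script. Its argument "commands" is a list of rows, each a list of 3 entries, a list of its own where there are three numbers: the closure in counts, from 0 (fully open) to 255 (shut), then the shift along the world's x, y, z in cm, then the turn about the world's z in rad. In form: [[gripper, [x, y, z], spin], ...]. A call has 1 to 12 rows; each row is the pose to reach, as a shift and turn from the pose commanded when the call began; what a row does not reach only later rows make up. A row lasts 1/12 s, in which the tool goes at most 41.7 mm and 7.16 degrees, less where a joint would pass 70% of its speed; a pose out of reach is approached as far as the arm can. A call with a gripper value outside its range is refused whole. The fingers move at their own pace and stop on an object; the grip force is fixed at half the most. Time passes only in rows, so rows that repeat a pose let the fingers close. It gives the time, the measured TCP pose, the force and the opening at its end, in the units of the state.
- ctrl.get_state(): the state, without advancing time (a new reading comes with each control period).
- ctrl.camera(name): name is "side" or "top"; returns (picture, depth): 480x640x3 uint8, red, green, blue; 480x640 float32, m along the optical axis (not along the pixel's ray), 0 where there is no reading.
- ctrl.camera_info(name): a dict with "vfov" (degrees; the focal length in pixels is half the picture's height over the tangent of half this angle, whatever the lens; pixels are square), "cx", "cy" (the principal point, pixels), "R" (3x3) and "t" (3): a world point X has camera coordinates R X + t. Camera axes: x right, y down, z forward; pixel columns grow to the right and rows downward; lengths in m; the calibration is good to about 2 mm. A picture is of the moment at which its call begins. camera_info takes no time and is no camera call.
- ctrl.close_job(): hands the job in, once; it reports no verdict.
The state is a dict: "time": time; "qpos": joint angles; "dq": joint speeds; "tau": joint torques, N m; "eef_pos": TCP position; "tool_rot": TCP orientation; "wrist_force": force on the tool from outside, world axes, zero at the start; "wrist_torque": the same for the moment, N m; "grip_width": opening from 0.0 (shut) to 1.0 (fully open).
Only numpy, scipy, OpenCV 4.12 (cv2) and the standard library are available. Lean on these libraries where they do the work, as an engineer would, in place of code of your own. Each camera call takes 0.05 s, during which the arm holds its last target. There are 200 camera calls.

TASK

The rattle on top of the blue wash bin needs washing. Push the bin's spring flap well open with one finger on its raised roller and, keeping it open, push the rattle along its ledge with the other finger until it drops into the bin; then let go so that the flap shuts with the rattle inside. Only push: do not lift or carry the rattle, do not slide it on to the shut flap, and leave the other things where they stand.

Things in the scene. Friction and masses are not known exactly. Their poses are not given: they have to be found in the camera images.
- bin: Fixed pastel blue hollow plastic wash bin, 250 (x) by 170 (y) by 170 mm high; far (+x) wall clear, walls 4 mm, floor 5 mm thick. Origin: centre of its underside, on the dresser. Its x is the direction in which the rattle is pushed, y to the left of that, z up; mm in this frame (bin x, y, z) are used below. Flat top at z = 170, with the ledge at +y and the white flap.
- drop_edge (a point): End of the ledge, on its centre line: bin (10, 31, 170). The ledge is a level lane at z = 170 from x = -125 (open end) to x = 10, between guide walls 4 thick, 14 high, inner faces at y = 6 and 56, which run on over the hatch (x -120 to 119). Beyond the edge the flap closes the lane; with it down there is an empty drop to the floor. Axes as the bin's.
- flap_hinge (a point): Middle of the flap's hinge line, which runs along bin x: bin (0, -72, 170). The white flap is one rigid L-shaped plate, flush with the top when shut: x -122 to 114 for y -71 to -21 (beside the ledge and on), and x 14 to 114 for y -21 to 66 (across the end of the lane, a 15 mm gap to the side wall). Axes as the bin's.
- roller_top (a point): Middle of the top of the flap's press roller: bin (0, -41, 208) when shut; swings with the flap. White rod 34 mm thick, axis at y = -41, z = 191, x -116 to 108, turning freely between low end brackets. Pressing it down anywhere along it swings the whole flap down; a fingertip may slide along it in x. A vertical finger centred at y = -36, tip at z = 178, holds the flap about 0.83 rad open.
- flap (a joint): Flap hinge angle, rad: 0 shut, grows to 1.05 as the flap swings down into the bin (its lane side goes down most). A spring shuts it when let go, within about half a second; pressing the roller takes about 4 N at first, 5 N when well open. Shut, it carries the rattle without opening. A second finger 66 mm to the +y side of the one on the roller is in mid-lane.
- rattle: Yellow hard silicone rattle, about 50 g, a flat peanut shape lying on the ledge: two upright discs 36 mm in diameter and 22 high with their axes 30 mm apart along its x; 66 (x) by 36 (y) by 22 mm overall. Origin: centre of its underside. It starts in the lane, pointing roughly along it, wholly on the ledge. It tips off the ledge when its middle has passed the drop edge.
- jar: Bystander: glass jar with closed aluminium lid, 68 mm in diameter, 100 high; origin: centre of underside. It, the tin, the cup and the teether stand on the dresser close beside the bin, in changing places.
- tin: Bystander: closed aluminium cream tin, 64 mm in diameter, 50 high; origin: centre of underside.
- cup: Bystander: pastel blue open cup, 70 mm in diameter, 70 high; origin: centre of underside.
- teether: Bystander: yellow flat ring, 68 mm outside, 42 inside, 14 high, lying on the dresser; origin: centre of underside.
- feeder: Bystander: clear baby bottle, 56 mm in diameter, 150 high, towards the right side of the dresser; origin: centre of underside.
- brush: Bystander: wooden brush, 160 mm long, lying towards the left side of the dresser; origin: in its middle.
There are look-alikes about, which are no part of the job. What is shaped like the rattle but green or purple is not meant.

How it is judged:
On the way, in this order (a step that is already met when the one before it is completed fails the run):
1. a finger holds the flap open (over 0.5 rad) while the rattle is still on the ledge (value of joint flap above 0.5 rad and contact force between the fingers and flap above 0.5 N and x of rattle in the frame of bin below -0.003 m and z of rattle in the frame of bin above 0.165 m), for 0.1 s.
2. the rattle has gone over the drop edge while the finger holds the flap open (x of rattle in the frame of bin above 0.012 m and value of joint flap above 0.4 rad and contact force between the fingers and flap above 0.5 N), for 0.05 s.
At the end, for the whole second after the job is handed in: The rattle lies at rest inside the bin (within its walls, its origin lower than 90 mm above the dresser) and the flap is shut (under 0.05 rad) (x of rattle in the frame of bin between -0.125 and 0.125 m and y of rattle in the frame of bin between -0.085 and 0.085 m and z of rattle in the frame of bin below 0.09 m and value of joint flap below 0.05 rad and linear speed of rattle below 0.02 m/s); the robot touches nothing.
It fails at once if the rattle is lifted (more than 20 mm above the ledge) (z of rattle in the frame of bin above 0.19 m).
It fails at once if the rattle is pushed on to the shut flap (x of rattle in the frame of bin above 0.02 m and z of rattle in the frame of bin above 0.16 m and value of joint flap below 0.25 rad).
It fails at once if another thing (jar, tin, cup, teether, feeder, brush) is disturbed (moved over 20 mm) (distance of any of jar, tin, cup, teether, feeder, brush from where it was at the start of the episode above 0.02 m).
It also fails if it takes over 35 s, if anything falls off the work surface, if the arm or the gripper's body presses on something with over 40 N, if the wrist force passes 120 N, or if a joint passes its speed limit or range.

## Working session

There is one attempt and no reset: what is moved stays moved. The work goes in short steps, Python scripts to look and compute and a tool call to move; the robot and the scene stay as the last step left them, time stands still between calls to the robot, and variables do not carry over. Pictures are saved under pics/ and viewed, about 8 in all and at most 12, crops included, and the job is handed in when it is done.

Besides the shell and the picture viewer there is one more tool, called as a command line: name --argument value ..., lists and objects as JSON in quotes. arm_command: Moves the arm, as the interface text tells. Its arguments: {"type":"object","properties":{"commands":{"type":"array","items":{"type":"array"}}},"required":["commands"]}

```bash
mkdir -p pics; python3 - <<'E'
from bench import ctrl
import cv2,numpy as np
for n in("top","side"):
    p,d=ctrl.camera(n);cv2.imwrite(f"pics/{n}0.png",p[:,:,::-1]);np.savez(f"{n}0.npz",p=p,d=d)
    print(n,ctrl.camera_info(n))
print(ctrl.get_state())
E
```

```text
top {'vfov': 52.897799557630535, 'cx': 325.271382579597, 'cy': 246.15533958371418, 'R': array([[ 0.0143508 , -0.99985596,  0.00906221],
       [-0.99216048, -0.01536443, -0.12402225],
       [ 0.12414362, -0.00721135, -0.99223805]]), 't': array([-0.00807151,  0.55642047,  1.43785292])}
side {'vfov': 51.19783897911562, 'cx': 327.7469566267436, 'cy': 245.85000300989083, 'R': array([[-0.78151161, -0.62355521,  0.02045712],
       [-0.4509519 ,  0.5419182 , -0.7092017 ],
       [ 0.43114033, -0.56347454, -0.70470878]]), 't': array([0.43289397, 0.34291942, 1.10680348])}
{'time': 0.1, 'qpos': array([-1.17297795e+00,  3.20196726e-01,  1.56553097e+00, -2.27581634e-05,
        1.25738231e+00, -1.99921453e-02]), 'dq': array([ 0.00054169, -0.00111765, -0.00399363,  0.0008607 ,  0.00154055,
        0.00085014]), 'tau': array([-3.59355579e-05, -4.13333774e+01, -2.32508916e+01,  7.28027313e-02,
        4.21166746e-02, -5.83503993e-05]), 'eef_pos': array([ 0.23314058, -0.52513503,  0.21323241]), 'tool_rot': array([-4.17224414e-04,  8.38381151e-01, -5.45083910e-01, -6.33744236e-04]), 'wrist_force': array([0.75627242, 0.0741018 , 0.02501684]), 'wrist_torque': array([-0.00433152, -0.05001751,  0.01501995]), 'grip_width': 0.9960546892528135}
```

View pics/top0.png

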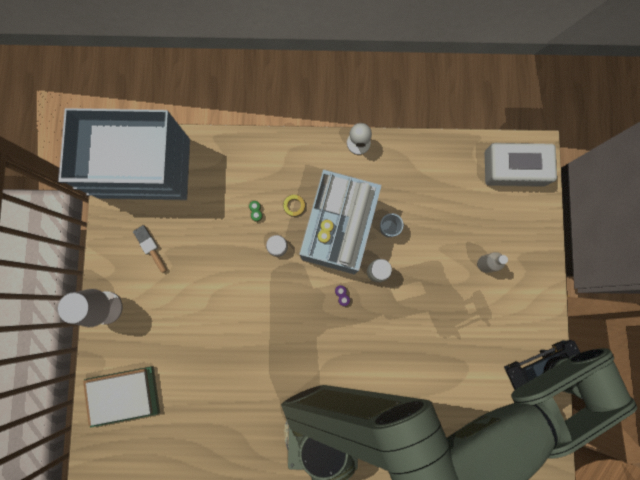

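View pics/side0.png

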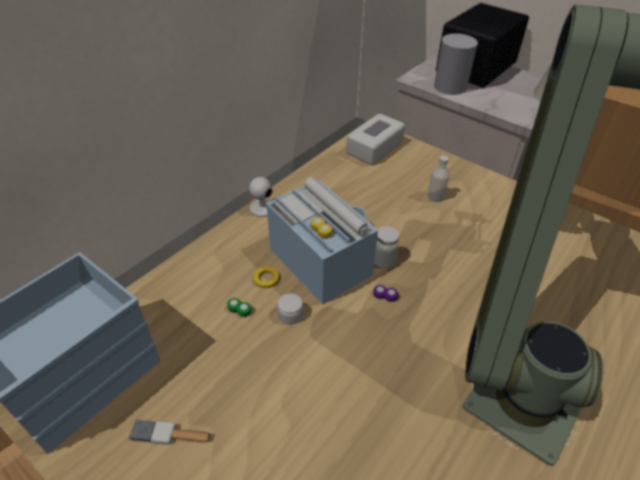

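Top view: the rattle is the yellow peanut at (326,231) on the bin. The look-alikes are green (255,211) and purple (343,296), and the yellow ring (294,205) is the teether. Next I'll measure the bin and rattle, and check with a crop.

```bash
cat > h.py <<'E'
import numpy as np,cv2
from bench import ctrl
def cam(n):
    i=ctrl.camera_info(n); return i,240/np.tan(np.radians(i['vfov']/2))
def cloud(n,d):
    i,f=cam(n); v,u=np.mgrid[0:480,0:640]
    c=np.stack([(u-i['cx'])/f*d,(v-i['cy'])/f*d,d],-1)
    return (c-i['t'])@i['R']
def onplane(n,uv,z):
    i,f=cam(n); uv=np.atleast_2d(uv).astype(float)
    r=np.c_[(uv-[i['cx'],i['cy']])/f,np.ones(len(uv))]@i['R']; o=-i['R'].T@i['t']
    return o+r*((z-o[2])/r[:,2])[:,None]
def proj(n,X):
    i,f=cam(n); c=np.atleast_2d(X)@i['R'].T+i['t']; return c[:,:2]/c[:,2:]*f+[i['cx'],i['cy']]
E
python3 - <<'E'
from h import *
for n in("top","side"):
    z=np.load(n+"0.npz");p,d=z['p'],z['d'];W=cloud(n,d)
    near=(abs(W[...,0]-.58)<.2)&(abs(W[...,1]+.05)<.2)&(d>0)
    m=near&(W[...,2]>.145)&(W[...,2]<.225)
    m=cv2.morphologyEx(m.astype(np.uint8),cv2.MORPH_OPEN,np.ones((2,2)))
    k,l,s,_=cv2.connectedComponentsWithStats(m);j=1+np.argmax(s[1:,4]);m=l==j
    P=W[m];print(n,m.sum(),cv2.minAreaRect(P[:,:2].astype(np.float32)*1000))
    r=P[P[:,2]>.195];print(' roller',cv2.minAreaRect(r[:,:2].astype(np.float32)*1000),len(r),r[:,2].max(),np.median(P[:,2]))
    h=cv2.cvtColor(p,cv2.COLOR_RGB2HSV);y=m&(h[...,0]>18)&(h[...,0]<35)&(h[...,1]>120)
    q=W[y];q=q[q[:,2]>.183];print(' rattle',len(q),cv2.minAreaRect(q[:,:2].astype(np.float32)*1000),np.median(q[:,2]))
    v,u=np.where(m);c=p[v.min()-25:v.max()+25,u.min()-25:u.max()+25,::-1]
    print(u.min()-25,v.min()-25);cv2.imwrite(f"pics/{n}crop.png",cv2.resize(c,None,fx=4,fy=4,interpolation=2)[:600,:800])
E
```

```text
top 4782 ((575.95947265625, -38.6527099609375), (180.42715454101562, 416.4736633300781), 75.51453399658203)
 roller ((549.2015380859375, -29.992904663085938), (101.94970703125, 360.33526611328125), 75.57186889648438) 1018 1.495774052201317 0.17191645971468023
 rattle 122 ((492.5295104980469, 13.430034637451172), (35.13640213012695, 235.15667724609375), 82.74661254882812) 0.19183616661998193
276 146
side 4939 ((314.3205871582031, 227.21018981933594), (288.8029479980469, 1093.996337890625), 46.64026641845703)
 roller ((310.44293212890625, 256.47991943359375), (146.29339599609375, 1067.958740234375), 40.944271087646484) 859 1.0143173941889896 0.17205400865491344
 rattle 166 ((295.6647033691406, 337.8719787597656), (45.9090576171875, 926.56494140625), 39.95235824584961) 0.19167550782023762
242 153
```

View pics/topcrop.png

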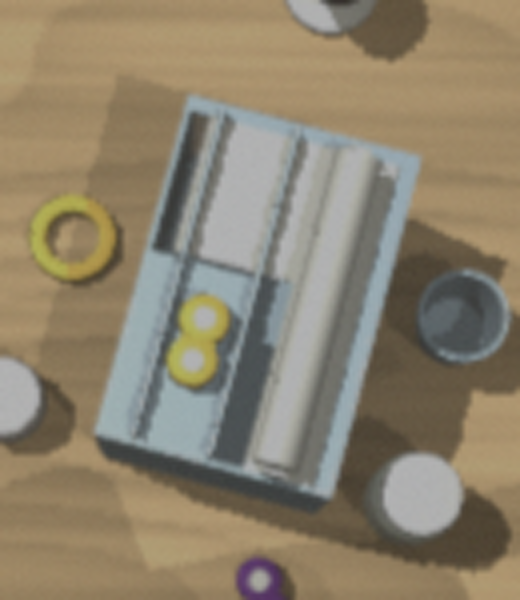

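The crop confirms the yellow rattle in the lane at about crop (198,340), i.e. full image (325,231). The bin's top corners are near crop (190,95), (418,157), (330,503→ top rim ~497) and (98,435).

```bash
python3 - <<'E'
from h import *
cr=np.array([[190,95],[418,157],[328,497],[98,435]])/4+[276,146]
C=onplane("top",cr,.17)[:,:2];print((C*1000).round())
print('edges',np.linalg.norm(np.roll(C,-1,0)-C,axis=1)*1000)
for n in("top","side"):
    z=np.load(n+"0.npz");p,d=z['p'],z['d'];W=cloud(n,d)
    near=(abs(W[...,0]-.56)<.2)&(abs(W[...,1]+.05)<.15)&(d>.3)
    near&=cv2.morphologyEx((near&(W[...,2]>.14)).astype(np.uint8),cv2.MORPH_OPEN,np.ones((3,3)))>0
    f=lambda P:cv2.minAreaRect(P[:,:2].astype(np.float32)*1000)
    P=W[near&(W[...,2]>.160)&(W[...,2]<.225)];print(n,f(P),np.percentile(P[:,2],[50,99]))
    r=W[near&(W[...,2]>.196)];print(' roller',f(r),len(r),r[:,2].max())
    h=cv2.cvtColor(p,cv2.COLOR_RGB2HSV);y=near&(h[...,0]>18)&(h[...,0]<35)&(h[...,1]>120)
    q=W[y];t=q[q[:,2]>.186];print(' rattle',len(q),f(q),len(t),f(t))
    y=(h[...,0]>18)&(h[...,0]<35)&(h[...,1]>120)&near
    v,u=np.where(y);print(onplane(n,np.array(cv2.minAreaRect(np.c_[u,v].astype(np.float32))[0]),.19)*1000)
E
```

```text
[[ 757.    9.]
 [ 715. -152.]
 [ 474.  -90.]
 [ 515.   69.]]
edges [166.63065846 248.61754437 164.23111495 249.73603775]
top ((615.9619140625, -40.32788848876953), (170.46627807617188, 251.4047393798828), 75.5880355834961) [0.17217111 0.21105034]
 roller ((610.367431640625, -45.492881774902344), (101.61471557617188, 234.0782928466797), 75.62987518310547) 956 0.2149277624800903
 rattle 122 ((578.7853393554688, 2.2490234375), (31.279111862182617, 60.76355743408203), 74.41177368164062) 120 ((578.7853393554688, 2.2490234375), (31.279111862182617, 60.76355743408203), 74.41177368164062)
[[579.25788867   2.17886685 190.        ]]
side ((613.81494140625, -39.50624084472656), (174.33338928222656, 255.0480194091797), 75.42671966552734) [0.17283392 0.21002213]
 roller ((608.6260986328125, -47.20729064941406), (100.87905883789062, 232.4337921142578), 72.28448486328125) 813 0.21229738595843595
 rattle 195 ((574.4946899414062, 4.88715934753418), (34.34357833862305, 58.70173645019531), 77.76935577392578) 145 ((574.4808959960938, 4.85053825378418), (34.31669235229492, 58.672119140625), 77.58575439453125)
[[573.23009164   7.32052565 190.        ]]
```

arm_command --commands '[[0,[0,0,4],0],[0,[0,0,8],0],[108,[2,4,11],-0.1],[108,[4,8,11],-0.2],[108,[6,11,11],-0.3],[108,[8,14.5,11],-0.4],[108,[10,18,11],-0.5],[108,[12,22,11],-0.6],[108,[14,25.5,11],-0.67],[108,[16,29,11],-0.67],[108,[18,32.5,11],-0.67],[108,[20,36,11],-0.67]]'

```text
time: 1.1
eef_pos: [0.4322, -0.1659, 0.3238]
tool_rot: [-0.0, -0.612, 0.79, 0.0]
wrist_force: [-0.0, -1.5, -0.7]
grip_width: 0.575
```

arm_command --commands '[[108,[2,3.7,0],0],[108,[4,7.4,0],0],[108,[6,11,0],0],[108,[8,14.8,0],0],[108,[8,14.8,0],0],[108,[8,14.8,0],0]]'

```text
time: 1.6
eef_pos: [0.5123, -0.0181, 0.3231]
tool_rot: [-0.001, -0.614, 0.789, 0.001]
wrist_force: [-0.1, -0.5, -0.7]
grip_width: 0.573
```

```bash
cat >> h.py <<'E'
def binpose(s=None):
    from scipy.spatial.transform import Rotation as Ro
    s=s or ctrl.get_state(); a=np.radians(-14.4);A=np.array([[np.cos(a),np.sin(a)],[-np.sin(a),np.cos(a)]])
    q=s['tool_rot'];R=Ro.from_quat([*q[1:],q[0]]).as_matrix()
    p=s['eef_pos'];print('t',s['time'],'world',p.round(4),'bin',(A@(p[:2]*1000-[615.5,-40.3])).round(1),p[2]*1000,'yaw',np.degrees(np.arctan2(R[1,0],R[0,0])),'zax',R[:,2].round(3),'open',s['grip_width']*91,'F',s['wrist_force'].round(1))
E
python3 - <<'E'
from h import *
binpose();
for n in("top","side"):
    p,d=ctrl.camera(n);cv2.imwrite(f"pics/{n}1.png",p[:,:,::-1])
    if n=="side":c=p[100:320,200:470,::-1];cv2.imwrite("pics/s1c.png",cv2.resize(c,None,fx=2.7,fy=2.7))
E
```

```text
t 1.6 world [ 0.5123 -0.0181  0.3231] bin [-105.5   -4.1] 323.05974988105686 yaw -104.20772973033462 zax [-0.002 -0.    -1.   ] open 52.12279083956254 F [-0.1 -0.5 -0.7]
```

View pics/s1c.png

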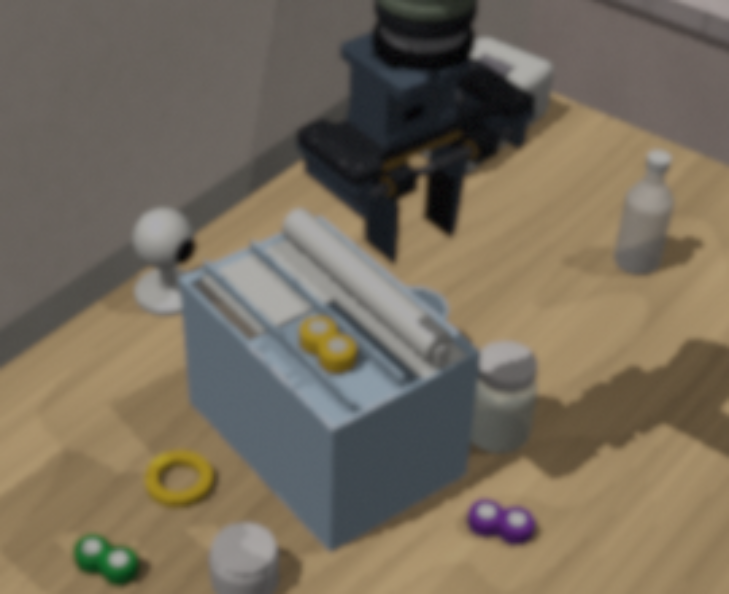

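The fingers stand 323 mm up above the bin's near end; the rattle and roller are clear. I'll lower to just above the roller and check.

arm_command --commands '[[108,[0,0.1,-3],0],[108,[0,0.1,-6],0],[108,[0,0.1,-9],0],[108,[0,0.1,-10.4],0],[108,[0,0.1,-10.4],0]]'

```text
time: 2.12
eef_pos: [0.5088, -0.0206, 0.2166]
tool_rot: [-0.003, -0.611, 0.791, 0.002]
wrist_force: [-0.8, 0.7, -1.1]
grip_width: 0.572
```

```bash
python3 - <<'E'
from h import *
binpose();
p,d=ctrl.camera("side");c=p[140:300,230:430,::-1];cv2.imwrite("pics/s2c.png",cv2.resize(c,None,fx=3.6,fy=3.6))
E
```

```text
t 2.1167 world [ 0.5088 -0.0206  0.2166] bin [-108.2   -7.4] 216.63434734402145 yaw -104.61165884477622 zax [-0.008 -0.    -1.   ] open 52.082627619707694 F [-0.8  0.7 -1.1]
```

View pics/s2c.png

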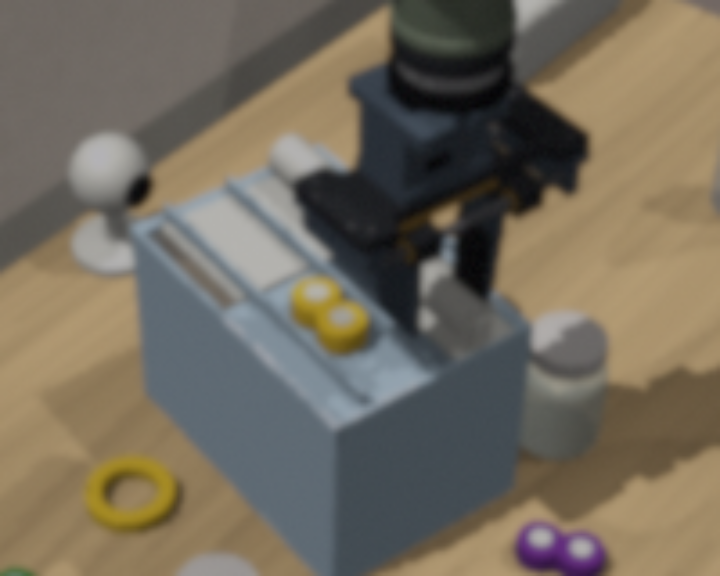

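arm_command --commands '[[108,[0,0,0],0],[108,[0,0,0],0],[108,[0,0,0],0]]'

```text
time: 2.42
eef_pos: [0.5128, -0.0194, 0.2216]
tool_rot: [0.001, -0.612, 0.791, -0.001]
wrist_force: [-0.4, -0.1, 0.4]
grip_width: 0.576
```

```bash
python3 - <<'E'
from h import *
binpose()
s=ctrl.get_state();p=s['eef_pos'];e=np.array([.2487,.9686,0])*.033
uv=proj("side",[p+e,p-e]);print('expected tip centres in crop',(uv-[230,140])*3.6)
# drop of left tip onto ledge z=178
q=p.copy();q[2]=.178;print((proj("side",[q+e])-[230,140])*3.6)
E
```

```text
t 2.4167 world [ 0.5128 -0.0194  0.2216] bin [-104.7   -5.3] 221.62674778885122 yaw -104.49088957953954 zax [ 0.003 -0.    -1.   ] open 52.426541521228394 F [-0.4 -0.1  0.4]
expected tip centres in crop [[386.55485942 315.59492501]
 [465.09154162 276.14001336]]
[[384.32346917 363.81327133]]
```

arm_command --commands '[[108,[0.05,0.2,-0.6],0],[108,[0.05,0.2,-1.2],0],[108,[0.05,0.2,-1.8],0],[108,[0.05,0.2,-2.4],0],[108,[0.05,0.2,-3],0],[108,[0.05,0.2,-3.6],0],[108,[0.05,0.2,-4],0],[108,[0.05,0.2,-4.4],0],[108,[0.05,0.2,-4.4],0],[108,[0.05,0.2,-4.4],0],[108,[0.05,0.2,-4.4],0]]'

```text
time: 3.33
eef_pos: [0.5129, -0.017, 0.1762]
tool_rot: [0.0, -0.613, 0.79, -0.0]
wrist_force: [0.7, 0.2, 5.8]
grip_width: 0.575
```

```bash
python3 - <<'E'
from h import *
binpose();
p,d=ctrl.camera("side");c=p[140:300,230:430,::-1];cv2.imwrite("pics/s3c.png",cv2.resize(c,None,fx=3.6,fy=3.6))
E
```

```text
t 3.3333 world [ 0.5129 -0.017   0.1762] bin [-105.2   -2.9] 176.1841066576507 yaw -104.44801378251975 zax [ 0.001 -0.    -1.   ] open 52.282003322926535 F [0.7 0.2 5.8]
```

View pics/s3c.png

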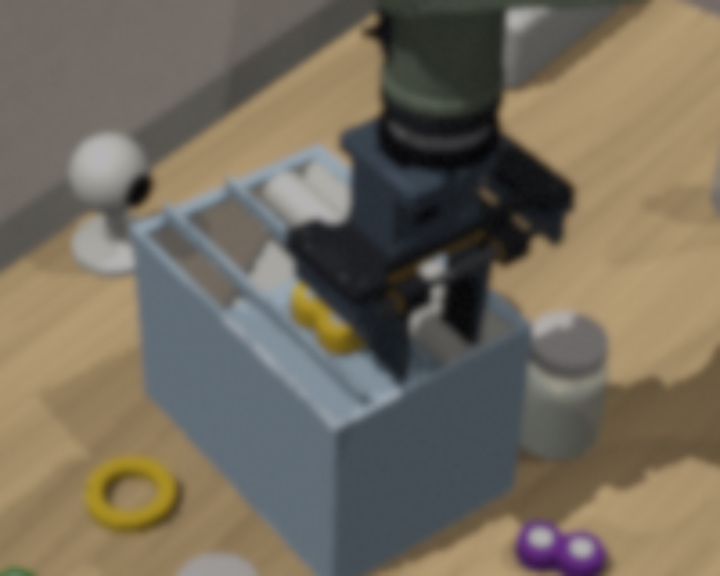

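The flap is down and the finger presses with 5.8 N. The rattle is still on the ledge at about crop (325,325), with the finger behind it. Now I'll push along bin +x.

arm_command --commands '[[108,[0.5,-0.12,0],0],[108,[1,-0.25,0],0],[108,[1.5,-0.37,0],0],[108,[2,-0.5,0],0],[108,[2.5,-0.62,0],0],[108,[3,-0.75,0],0],[108,[3.5,-0.87,0],0],[108,[4,-1,0],0],[108,[4.5,-1.12,0],0],[108,[5,-1.25,0],0],[108,[5.5,-1.37,0],0],[108,[6,-1.5,0],0]]'

```text
time: 4.38
eef_pos: [0.5704, -0.0315, 0.1756]
tool_rot: [-0.002, -0.612, 0.791, 0.002]
wrist_force: [-3.2, 0.5, 5.8]
grip_width: 0.579
```

```bash
python3 - <<'E'
from h import *
binpose();
p,d=ctrl.camera("side");c=p[140:300,230:430,::-1];cv2.imwrite("pics/s4c.png",cv2.resize(c,None,fx=3.6,fy=3.6))
E
```

```text
t 4.3833 world [ 0.5704 -0.0315  0.1756] bin [-45.8  -2.7] 175.57521295785537 yaw -104.47365945287393 zax [-0.005  0.001 -1.   ] open 52.702301475747646 F [-3.2  0.5  5.8]
```

View pics/s4c.png

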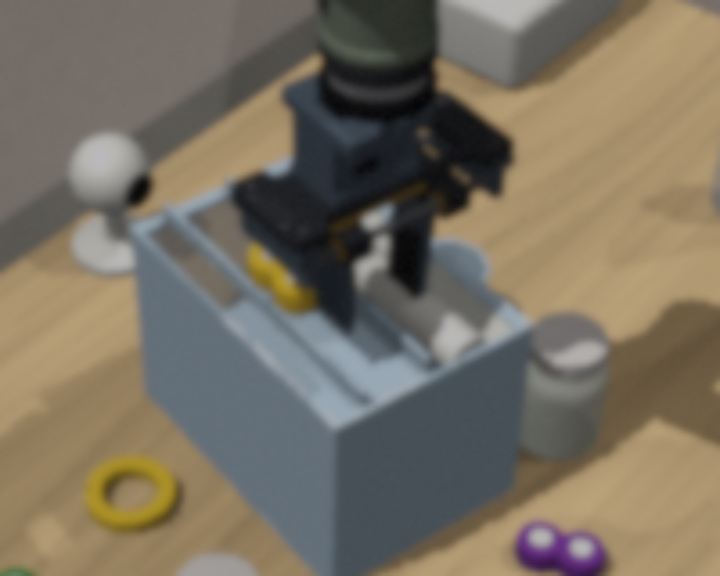

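The rattle has slid forward to about crop (275,275), its front now over the open hatch, and the flap is still down. I'll keep pushing.

arm_command --commands '[[108,[0.5,-0.12,0],0],[108,[1,-0.25,0],0],[108,[1.5,-0.37,0],0],[108,[2,-0.5,0],0],[108,[2.5,-0.62,0],0],[108,[3,-0.75,0],0],[108,[3.5,-0.87,0],0],[108,[4,-1,0],0],[108,[4.5,-1.12,0],0],[108,[5,-1.25,0],0],[108,[5,-1.25,0],0],[108,[5,-1.25,0],0]]'

```text
time: 5.43
eef_pos: [0.6217, -0.0442, 0.1758]
tool_rot: [-0.001, -0.612, 0.791, 0.001]
wrist_force: [-1.5, 1.0, 5.6]
grip_width: 0.576
```

```bash
python3 - <<'E'
from h import *
binpose();
p,d=ctrl.camera("side");c=p[140:300,230:430,::-1]
t,_=ctrl.camera("top");c2=t[160:290,290:400,::-1]
c=cv2.resize(c,(500,400));c2=cv2.resize(c2,(300,400))
cv2.imwrite("pics/s5c.png",np.hstack([c,c2]))
E
```

```text
t 5.4333 world [ 0.6217 -0.0442  0.1758] bin [ 7.  -2.2] 175.7774991177721 yaw -104.46561573872575 zax [-0.002  0.001 -1.   ] open 52.372189104379004 F [-1.5  1.   5.6]
```

View pics/s5c.png

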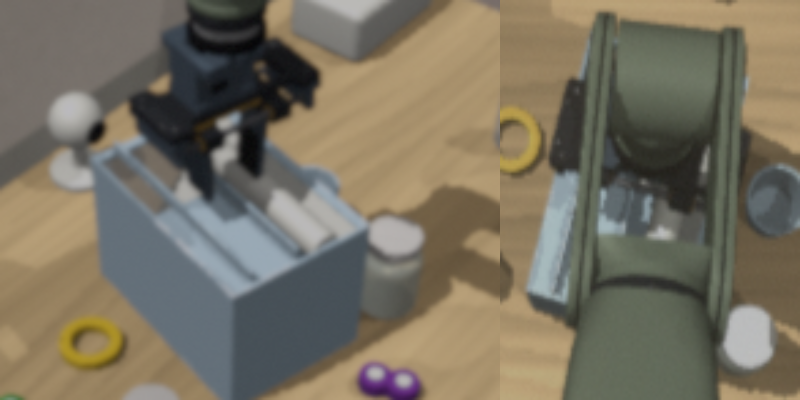

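The ledge looks empty, so the rattle has probably dropped, but the gripper hides the hatch. I'll slide back along the roller with the flap still held and look inside.

arm_command --commands '[[108,[-0.8,0.2,0],0],[108,[-1.6,0.4,0],0],[108,[-2.4,0.6,0],0],[108,[-3.2,0.8,0],0],[108,[-4,1,0],0],[108,[-4.8,1.2,0],0],[108,[-5.6,1.4,0],0],[108,[-6.4,1.6,0],0],[108,[-7.2,1.8,0],0],[108,[-8,2,0],0],[108,[-8,2,0],0],[108,[-8,2,0],0]]'

```text
time: 6.53
eef_pos: [0.5426, -0.0244, 0.1766]
tool_rot: [0.0, -0.613, 0.79, -0.001]
wrist_force: [0.4, 0.6, 5.3]
grip_width: 0.575
```

```bash
python3 - <<'E'
from h import *
binpose();
p,d=ctrl.camera("side");c=p[140:300,230:430,::-1]
t,dt=ctrl.camera("top");c2=t[160:290,290:400,::-1]
for n,q,dd in(("side",p,d),("top",t,dt)):
    W=cloud(n,dd);h=cv2.cvtColor(q,cv2.COLOR_RGB2HSV)
    y=(h[...,0]>18)&(h[...,0]<35)&(h[...,1]>120)&(h[...,2]>40)&(abs(W[...,0]-.615)<.14)&(abs(W[...,1]+.04)<.1)&(dd>.3)
    print(n,y.sum(),(np.median(W[y],0)*1000).round() if y.any() else '')
cv2.imwrite("pics/s6c.png",np.hstack([cv2.resize(c,(460,400)),cv2.resize(c2,(338,400))]))
E
```

```text
t 6.5333 world [ 0.5426 -0.0244  0.1766] bin [-74.6  -2.7] 176.61917938031735 yaw -104.43859843357684 zax [ 0.001 -0.    -1.   ] open 52.310094566944365 F [0.4 0.6 5.3]
side 28 [527.  19. 282.]
top 33 [695. -19.  28.]
```

View pics/s6c.png

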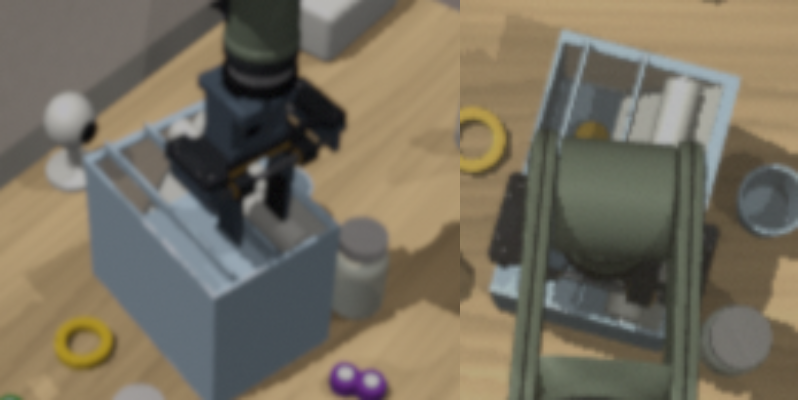

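The top view shows the rattle on the bin floor: yellow at crop (590,132), top surface at z≈28 mm, which fits lying flat. Now I'll lift straight up and let the flap shut.

arm_command --commands '[[108,[0,0,0.8],0],[108,[0,0,1.6],0],[108,[0,0,2.4],0],[108,[0,0,3.5],0],[108,[0,0,6],0],[108,[0,0,9],0],[108,[0,0,12],0],[108,[-3,-3,13],0],[108,[-6,-6,13],0],[108,[-8,-9,13],0],[108,[-10,-12,13],0],[108,[-12,-15,13],0]]'

```text
time: 7.63
eef_pos: [0.4206, -0.1751, 0.3061]
tool_rot: [-0.0, -0.613, 0.79, 0.0]
wrist_force: [0.6, 0.3, -0.2]
grip_width: 0.576
```

arm_command --commands '[[108,[0,-4,0],0],[108,[0,-8,0],0],[108,[0,-12,0],0],[108,[0,-16,0],0],[108,[0,-20,0],0],[108,[0,-20,0],0],[108,[0,-20,0],0],[108,[0,-20,0],0]]'

```text
time: 8.3
eef_pos: [0.4221, -0.3736, 0.3055]
tool_rot: [0.0, -0.612, 0.791, 0.001]
wrist_force: [0.6, -0.5, -0.0]
grip_width: 0.575
```

```bash
python3 - <<'E'
from h import *
binpose();
p,d=ctrl.camera("side");c=p[140:300,230:430,::-1]
t,dt=ctrl.camera("top");c2=t[160:290,270:420,::-1]
W=cloud("top",dt)
a=np.radians(-14.4);x,y=np.array([np.cos(a),np.sin(a)]),np.array([-np.sin(a),np.cos(a)])
for b in((60,31),(90,45),(30,-10),(0,-41)):
    for n,dd in(("top",dt),("side",d)):
        P=np.r_[(np.array([615.5,-40.3])+b[0]*x+b[1]*y)/1000,.17 if b[1]>-40 else .208]
        u,v=proj(n,P)[0].round().astype(int);print(b,n,(cloud(n,dd)[v,u]*1000).round())
cv2.imwrite("pics/s7c.png",np.hstack([cv2.resize(c,(400,400)),cv2.resize(c2,(400,400))]))
E
```

```text
t 8.3 world [ 0.4221 -0.3736  0.3055] bin [-104.4 -371. ] 305.5076043809019 yaw -104.4738704707408 zax [-0.001  0.002 -1.   ] open 52.311467220262315 F [ 0.6 -0.5 -0. ]
(60, 31) top [682. -24. 167.]
(60, 31) side [679. -24. 171.]
(90, 45) top [714. -18. 169.]
(90, 45) side [710. -16. 173.]
(30, -10) top [642. -58. 173.]
(30, -10) side [641. -55. 171.]
(0, -41) top [605. -81. 206.]
(0, -41) side [607. -81. 207.]
```

View pics/s7c.png

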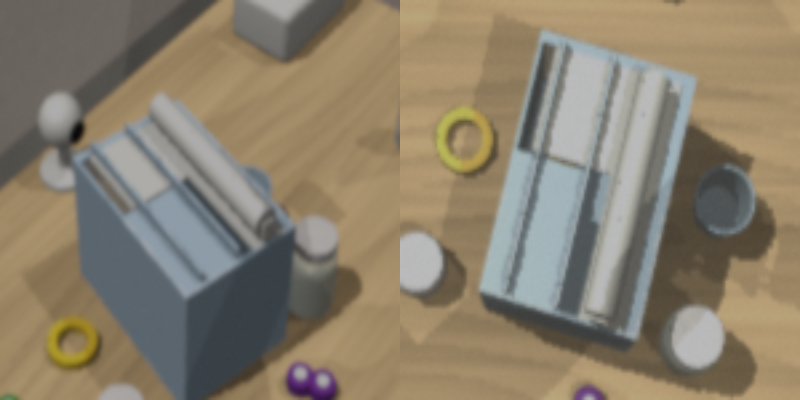

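The flap is flush and shut (z≈170, roller top ≈207 mm). The ledge is empty and the neighbouring things stand where they were. Handing in.

```bash
python3 -c "
from bench import ctrl
print(ctrl.close_job())"
```

```text
the job is handed in; nothing more can be done
None
```

The rattle is in the bin with the flap shut, and I handed the job in at about 8.4 s; no verdict was reported. I held the flap open with one finger on the roller (about 5–6 N throughout) and pushed the rattle along the ledge with the other until it dropped. I then lifted clear and moved the arm away.

- **Rattle:** before letting go, the top camera put its upper face about 28 mm above the dresser, which fits it lying flat on the bin floor. The side camera could not confirm this: its few yellow pixels there were on the gripper. The rattle is out of sight now that the flap is shut.
- **Flap:** both cameras read it within about 3 mm of flush, and the roller top at 206–207 mm (208 when shut).
- **Other things:** the jar, tin, cup and teether look unmoved in the pictures, though I did not measure them. The feeder and brush were outside the final pictures, but the arm passed well above the feeder and stayed away from the brush.
- **Arm:** it ended clear of everything, with under 1 N at the wrist.

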